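# Pull the baking tray to the work board and scrape the broken gear pieces into it

## Robot

A 7-joint arm with a two-finger parallel gripper is mounted at the origin on the work surface. World frame = base frame: x ahead of the robot, y to its left, z up, the work surface at z = 0. Lengths are in m, angles in rad, forces in N, time in s.
With the tool pointing down it reaches from about 0.4 to 0.9 m from the base axis. Payload 5.5 kg.
Tool frame: the origin (TCP) lies midway between the tips of the shut fingers; the grasp point (between the pads) lies 19 mm behind it (manip.grip_depth is the distance from the TCP to the grasp point, in m); z points along the fingers, x is the direction in which the jaws open and shut, and the axes are right-handed (so a half turn about z gives the same grasp; the last joint's range is limited). The gripper opens to 92 mm and grips with 3 to 60 N. Pads are 19 mm wide; open, the fingers measure 130 mm over their backs; the gripper's body (75 mm by 190 mm) begins 47 mm behind the grasp point.
Start: joints at [1.61, 0.501, -0.427, 1.55, 0.221, 1.138, -0.21], TCP at [0.144, -0.634, 0.227] pointing down, gripper open.
Joint ranges: [-2.88, 2.88], [-0.31, 2.03], [-1.54, 1.56], [0.2, 2.42], [-1.41, 4.55], [0.19, 2.02], [-2.57, 2.57]. Speed limits (rad/s): [2.57, 2.57, 3.14, 3.14, 3.14, 3.14, 3.14].

## Interface

Orientations are given as a unit quaternion [x, y, z, w].
In Python, from bench import manip, effector, viewer gives the robot as it stands. Calls block until the motion is done:
- manip.move_pose(position, orientation): joint-space move of the TCP to a pose.
- manip.servo_line(position, ori=None, vel=0.15): straight line of the TCP; ori=None keeps the orientation; vel is the mean speed in m/s.
- manip.movej(angles): joint-space move.
- effector.open_jaws() and effector.close(f_grip=None): open the fingers fully, or close them until they stop; f_grip is the grip in N (None keeps the last).
- manip.sleep(seconds).
- manip.solve_ik(position, orientation): joint angles nearest the present ones, or None.
- viewer.get_image(name): name is "scene" or "top" or "wrist"; returns the picture (400x640x3 uint8, red, green, blue); there is no depth.
- viewer.get_calibration(name): a dict with "vfov" (degrees; the focal length in pixels is half the picture's height over the tangent of half this angle, whatever the lens; pixels are square), "cx", "cy" (the principal point, pixels), "eye" and "attitude" of the camera in the world. Camera axes: x right, y down, z forward; pixel columns grow to the right and rows downward; lengths in m; the calibration is good to about 2 mm. A picture is of the moment at which its call begins: read the wrist's pose just before it. get_calibration takes no time and is no camera call; for the wrist camera it gives the pose at the moment of the call.
A pose or a line that the arm cannot do raises manip.PlanningError and nothing moves.
- manip.hand_in(): hands the job in, once; it reports no verdict.
Readings, each from a call of its own:
- manip.current_clock(): time.
- manip.current_q(): joint angles.
- manip.current_joint_velocities(): joint speeds.
- manip.current_tau(): joint torques, N m.
- manip.current_tool_pos(): TCP position.
- manip.current_tcp_rot(): TCP orientation.
- manip.current_force(): force on the tool from outside, world axes, zero at the start.
- manip.current_wrist_torque(): the same for the moment, N m.
- manip.current_finger_gap(): finger opening in m.
Only numpy, scipy, OpenCV 4.12 (cv2) and the standard library are available. Lean on these libraries where they do the work, as an engineer would, in place of code of your own. Each camera call takes 0.05 s, during which the arm holds its last target. There are 200 camera calls.

## Task

The blender's drive gear has shattered on the raised bamboo board and its sharp pieces must go into the low baking tray at the back of the counter. Take the pull hook from its rack, hook its lip inside the tray's near rim and drag the tray square up to the board, its near wall just under the board's open far edge; put the hook back and then sweep every piece off that edge into the tray with the scraper block and stand the block upright on its cork mat again. Last, take the hook once more, slide the loaded tray about 80 mm back so that it stands clear of the board, and lay the hook across its rack; the gripper itself must not touch the tray or the pieces, the scraper must not touch the tray, and the other kitchen things stay where they are.

Things in the scene. Friction and masses are not known exactly. Their poses are not given: they have to be found in the camera images.
- board_edge (a point): Middle of the top far edge of the fixed bamboo board (200 x 200 mm, top face 46 mm high). x points off the open far edge, away from the robot; y along the edge. Rails 10 mm high stand on both sides, 180 mm free between them; near and far edges are open. The slab is 15 mm thick (underside 31 mm up) and overhangs its foot by 65 mm at the far edge, so the tray's wall can slip underneath.
- tray_rim (a point): Loose dark steel baking tray, 140 mm (x) by 260 mm (y), 28 mm high, walls and floor 4 mm thick, open top, 0.35 kg. This point is the middle of the near wall's top, on its inner face; the wall is the 4 mm on the -x side of it. x points to the tray's far side, y along the near wall; the inside extends from x = 0 to 132 mm and y = +-126 mm from here.
- hook_grip (a point): Pull hook, 0.16 kg: straight wooden handle 22 mm wide (y), 26 mm tall (z), along x, carried on by a flat metal strap to a wide lip hanging down. Point near its balance point, at the handle's mid height and width; from here the handle runs from x = -158 to +62 mm, the strap (22 mm wide) on to +142 mm. x to the lip, z up.
- hook_lip (a point): Bottom middle of the hook's lip, on the face towards the handle. The lip is a plate 4 mm thick (the 4 mm on the +x side of this point), 60 mm wide (y), whose bottom lies 68 mm below the handle's underside. This point is 140 mm ahead (x) of hook_grip and 81 mm below it. Axes as hook_grip.
- rack_top (a point): Fixed bamboo rack carrying the hook: two crossbars at x = +-55 mm (14 mm thick, 90 mm wide along y), tops 83 mm above the counter at this point, midway between them; 20 mm upstands at their ends, 70 mm apart. The hook lies across both bars along x, lip to +x, hook_grip above this point; 96 mm between the bars for fingers. Rack and mat may each be on either side of the board.
- scraper_grip (a point): Wooden scraper block, 0.25 kg, standing upright: base block 50 mm (x) by 100 mm (y) by 30 mm high, on it a handle 22 mm (x) by 60 mm (y) by 48 mm high, both centred. This point is the middle of the handle, 54 mm above the block's underside. z up.
- mat_top (a point): Centre of the top of the thin fixed cork mat, 160 x 160 mm, 3 mm thick, on which the scraper block stands.
- piece0_mid (a point): Middle (4 mm above the underside) of one broken steel gear piece, about 16 x 14 x 8 mm with two small teeth, 16 g, lying on the board. May be absent.
- piece1_mid (a point): Middle (4 mm above the underside) of one broken steel gear piece, about 16 x 14 x 8 mm with two small teeth, 16 g, lying on the board. May be absent.
- piece2_mid (a point): Middle (4 mm above the underside) of one broken steel gear piece, about 16 x 14 x 8 mm with two small teeth, 16 g, lying on the board. May be absent.
- piece3_mid (a point): Middle (4 mm above the underside) of one broken steel gear piece, about 16 x 14 x 8 mm with two small teeth, 16 g, lying on the board. May be absent.
- piece4_mid (a point): Middle (4 mm above the underside) of one broken steel gear piece, about 16 x 14 x 8 mm with two small teeth, 16 g, lying on the board. May be absent.
- piece5_mid (a point): Middle (4 mm above the underside) of one broken steel gear piece, about 16 x 14 x 8 mm with two small teeth, 16 g, lying on the board. May be absent.
- cup: Steel measuring cup, 72 mm across and 60 mm high, loose; bystander. Origin at the centre of its underside.
- seal: Green silicone seal ring, 90 mm across, 8 mm high, loose; bystander. Origin at the centre of its underside.
- lid: Clear plastic lid, 110 mm across with a 36 mm knob, 30 mm high, loose; bystander. Origin at the centre of its underside.
- jar: Amber glass jar, 64 mm across, 110 mm high, loose; bystander. Origin at the centre of its underside.

How it is judged:
By the outcome, as a careful person would: the job done as asked, in the order asked, and still so for the second after the job is handed in, with the robot touching nothing.
Of piece0, piece1, piece2, piece3, piece4, piece5 only 3 to 6 are there at a start; the rules pass over those that are not, and their reading is None.
At some moment in a run one of tray, hook, scraper may be knocked a few centimetres aside while the robot is not near it.
It also fails if it takes over 210 s, if anything falls off the work surface, if the arm or the gripper's body presses on something with over 40 N, if the wrist force passes 120 N, or if a joint passes its speed limit or range.

## Working session

There is one attempt and no reset: what is moved stays moved. The work goes in short steps, each a Python script; the robot and the scene stay as the last script left them, time stands still between calls to the robot, and variables do not carry over. Pictures are saved under pics/ and viewed, about 12 in all and at most 16, crops included, and the job is handed in when it is done.

```bash
ls; mkdir -p pics
python3 - <<'E'
from bench import manip, effector, viewer
import cv2
for n in ("scene","top","wrist"):
    c=viewer.get_calibration(n); print(n,c)
    if n!="wrist":
        im=viewer.get_image(n); cv2.imwrite(f"pics/{n}0.png",im[:,:,::-1])
print(manip.current_tool_pos(),manip.current_tcp_rot(),manip.current_clock(),manip.grip_depth)
E
```

```text
pics
scene {'vfov': 47.58211622829217, 'cx': 313.84231400629426, 'cy': 198.71506359483945, 'eye': array([ 1.40565353, -0.60077708,  1.0420522 ]), 'attitude': array([ 0.81282003,  0.41470971, -0.1924725 , -0.36096232])}
top {'vfov': 55.6779348855941, 'cx': 310.3860517614729, 'cy': 207.08508229407917, 'eye': array([ 0.45647104, -0.00968694,  1.15628694]), 'attitude': array([-0.70278891,  0.70984094, -0.02763286,  0.03807903])}
wrist {'vfov': 63.89798238098455, 'cx': 321.00838875261684, 'cy': 195.33363194461782, 'eye': array([ 0.21316939, -0.61720061,  0.38312588]), 'attitude': array([ 0.77429955, -0.61825971, -0.08520494,  0.10466734])}
[ 0.14408015 -0.63317592  0.22576747] [ 7.81663867e-01 -6.23699284e-01 -6.82237712e-04 -5.80825349e-04] 0.1 0.0188
```

View pics/top0.png

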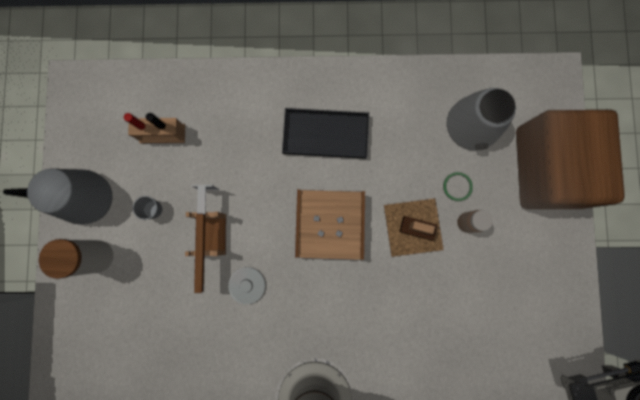

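View pics/scene0.png

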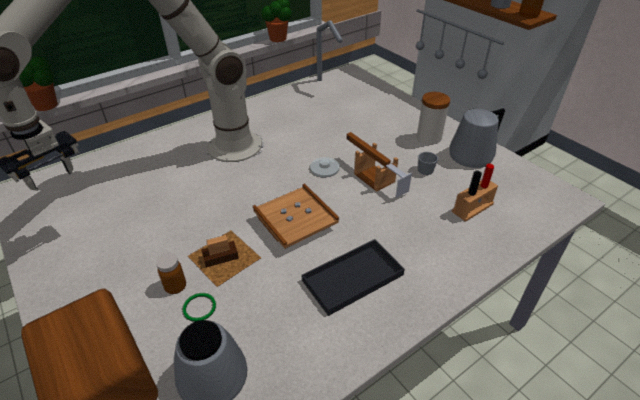

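The top view has the tray at (326,133), the board at (330,225) with 4 pieces around (328,226), the hook and rack at (207,235), and the scraper on its mat at (418,228). The scene view agrees. Next come coarse positions, then wrist views.

```bash
cat > h.py <<'E'
from bench import manip, effector, viewer
import numpy as np, cv2
from scipy.spatial.transform import Rotation as R
def cam(n):
    c=viewer.get_calibration(n); return c
def ray(c,px):
    px=np.atleast_2d(px).astype(float); f=200/np.tan(np.radians(c['vfov'])/2)
    d=np.c_[(px[:,0]-c['cx'])/f,(px[:,1]-c['cy'])/f,np.ones(len(px))]
    return R.from_quat(c['attitude']).apply(d)
def cast(c,px,z):
    d=ray(c,px); e=np.array(c['eye']); return e+d*((z-e[2])/d[:,2])[:,None]
def proj(c,P):
    P=np.atleast_2d(P); f=200/np.tan(np.radians(c['vfov'])/2)
    q=R.from_quat(c['attitude']).inv().apply(P-c['eye']); return np.c_[q[:,0]/q[:,2]*f+c['cx'],q[:,1]/q[:,2]*f+c['cy']]
def down(yaw):
    "tool pointing down, jaw axis (tool x) at angle yaw in the world"
    return (R.from_euler('z',yaw)*R.from_euler('x',np.pi)).as_quat()
def shot(n,fn):
    c=cam(n); im=viewer.get_image(n)[:,:,::-1].copy(); cv2.imwrite('pics/'+fn,im); 
    np.save('pics/'+fn+'.npy',c,allow_pickle=True); return c,im
def load(fn): return np.load('pics/'+fn+'.npy',allow_pickle=True).item(), cv2.imread('pics/'+fn)
E
python3 - <<'E'
from h import *
c=cam("top")
def p(n,px,z): print(n,cast(c,px,z)[:,:2].round(3).tolist())
p("tray",[(285,108),(369,112),(367,158),(282,154)],.028)
p("board",[(298,190),(365,191),(364,262),(295,259)],.05)
p("mat",[(385,204),(438,199),(443,250),(391,255)],.003)
p("scr",[(424,229)],.08)
p("hook",[(200,212),(198,292),(201,187)],.1)
p("base",[(313,395)],0.05)
print(proj(cam('wrist'),manip.current_tool_pos()))
t=R.from_quat(manip.current_tcp_rot()).inv(); w=cam('wrist')
print("cam in tool",t.apply(w['eye']-manip.current_tool_pos()), (t*R.from_quat(w['attitude'])).as_matrix().round(3))
for x,y in [(.55,.0),(.5,.32),(.5,-.28),(.65,0)]:
  for yaw in (0,np.pi/2,-np.pi/2,np.pi):
    q=manip.solve_ik([x,y,.35],down(yaw)); print(x,y,yaw,None if q is None else np.round(q,2))
E
```

```text
tray [[0.868, 0.082], [0.852, -0.175], [0.709, -0.166], [0.725, 0.091]]
board [[0.611, 0.042], [0.605, -0.155], [0.399, -0.147], [0.409, 0.052]]
mat [[0.571, -0.221], [0.585, -0.383], [0.43, -0.391], [0.416, -0.235]]
scr [[0.491, -0.315]]
hook [[0.544, 0.316], [0.323, 0.317], [0.615, 0.314]]
base [[0.03, 0.004]]
[[322.34238004 244.67083758]]
cam in tool [-0.00052086 -0.07092072 -0.15735369] [[ 1.    -0.001 -0.001]
 [ 0.001  0.964  0.267]
 [ 0.001 -0.267  0.964]]
0.55 0.0 0 [ 0.97  0.62 -1.51  1.63  0.62  1.49 -0.58]
0.55 0.0 1.5707963267948966 [ 0.95  0.53 -1.4   1.63  0.52  1.44  1.07]
0.55 0.0 -1.5707963267948966 [ 0.84  0.39 -1.15  1.63  0.36  1.36 -1.93]
0.55 0.0 3.141592653589793 None
0.5 0.32 0 [ 0.25  0.58 -1.3   1.52  0.56  1.46 -1.06]
0.5 0.32 1.5707963267948966 [ 0.25  0.58 -1.3   1.52  0.56  1.46  0.51]
0.5 0.32 -1.5707963267948966 [-0.45  0.28 -0.21  1.55  0.06  1.32 -2.24]
0.5 0.32 3.141592653589793 [ 0.25  0.58 -1.3   1.52  0.56  1.46  2.08]
0.5 -0.28 0 [ 1.22  0.38 -0.99  1.58  0.32  1.36  0.19]
0.5 -0.28 1.5707963267948966 [ 1.32  0.46 -1.18  1.57  0.43  1.4   1.67]
0.5 -0.28 -1.5707963267948966 [ 1.03  0.31 -0.72  1.58  0.21  1.33 -1.28]
0.5 -0.28 3.141592653589793 [-0.47  0.54  1.37  1.63 -0.53  1.42 -2.19]
0.65 0 0 [ 0.73  0.73 -1.35  1.37  0.71  1.57 -0.55]
0.65 0 1.5707963267948966 [ 0.75  0.85 -1.51  1.37  0.85  1.66  0.94]
0.65 0 -1.5707963267948966 [ 0.72  0.71 -1.31  1.38  0.68  1.55 -2.1 ]
0.65 0 3.141592653589793 [-0.83  0.86  1.53  1.43 -0.86  1.63 -2.54]
```

```bash
cat >> h.py <<'E'
def neutral(x,y,z,yaw):
    "joints for a tool-down pose found with the elbow in its middle: go via the pan joint"
    return manip.solve_ik([x,y,z],down(yaw))
E
python3 - <<'E'
from h import *
manip.movej([0,.35,0,1.6,0,1.19,0])
print(manip.current_tool_pos(),R.from_quat(manip.current_tcp_rot()).as_matrix().round(3).tolist())
for yaw in (np.pi/2,-np.pi/2,0): print(yaw,manip.solve_ik([.45,-.05,.33],down(yaw)))
manip.move_pose([.45,-.05,.33],down(np.pi/2)); manip.sleep(.3)
print(manip.current_clock(),manip.current_q().round(2),manip.current_tool_pos())
shot('wrist','w1.png')
for x,y,z in [(.65,-.05,.09),(.46,-.05,.09),(.48,.315,.09),(.49,-.315,.05),(.7,-.05,.09),(.42,-.05,.1)]:
  q=manip.solve_ik([x,y,z],down(np.pi/2)); print(x,y,None if q is None else q.round(2))
E
```

```text
[ 0.61114601 -0.02829718  0.28344108] [[1.0, -0.002, 0.001], [-0.002, -1.0, -0.001], [0.001, 0.001, -1.0]]
1.5707963267948966 [ 0.24412089  0.02314899 -0.19568551  1.89102868  0.00477895  1.22786025
  1.61767586]
-1.5707963267948966 [-0.15916393  0.01150813  0.21310855  1.90289883 -0.00258478  1.22744707
 -1.51599524]
0 [ 4.29517481e-02  1.70123569e-02  8.48197825e-03  1.89698385e+00
 -1.53225408e-04  1.22759706e+00  5.14840596e-02]
4.5417 [ 0.24  0.02 -0.2   1.89  0.    1.23  1.62] [ 0.45010716 -0.04994078  0.32982585]
0.65 -0.05 [ 0.18  0.63 -0.2   1.65  0.15  0.88  1.49]
0.46 -0.05 [ 0.21  0.35 -0.19  2.12  0.1   0.68  1.53]
0.48 0.315 [-0.23  0.56 -0.51  1.85  0.36  0.83  0.64]
0.49 -0.315 [ 0.51  0.58  0.03  1.86 -0.02  0.71  2.11]
0.7 -0.05 [ 0.17  0.71 -0.21  1.51  0.17  0.94  1.48]
0.42 -0.05 [ 0.23  0.27 -0.19  2.21  0.08  0.67  1.55]
```

View pics/w1.png

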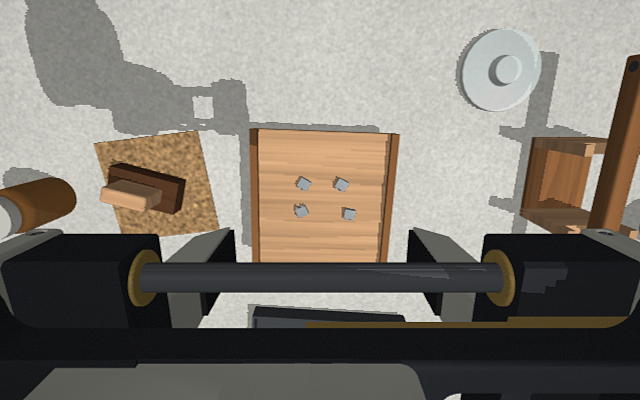

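The wrist picture's "up" points towards the robot, and the gripper hides the lower half. It shows the board with 4 pieces at (304,184), (341,184), (301,211) and (349,214), and the scraper on its mat at left. I'll take the tray, board edge and hook with the yaw reversed.

Run:
```python
from h import *
manip.move_pose([.50,-.05,.30],down(-np.pi/2)); manip.sleep(.3)
_,a=shot('wrist','w2.png')
manip.move_pose([.42,.27,.33],down(-np.pi/2)); manip.sleep(.3)
_,b=shot('wrist','w3.png')
print(manip.current_clock(),manip.current_q().round(2))
cv2.imwrite('pics/w23.png',np.vstack([a[:260],b[:260]]))
```

```text
8.875 [-1.79  0.37  1.46  1.83 -0.38  1.29 -1.8 ]
```

View pics/w23.png

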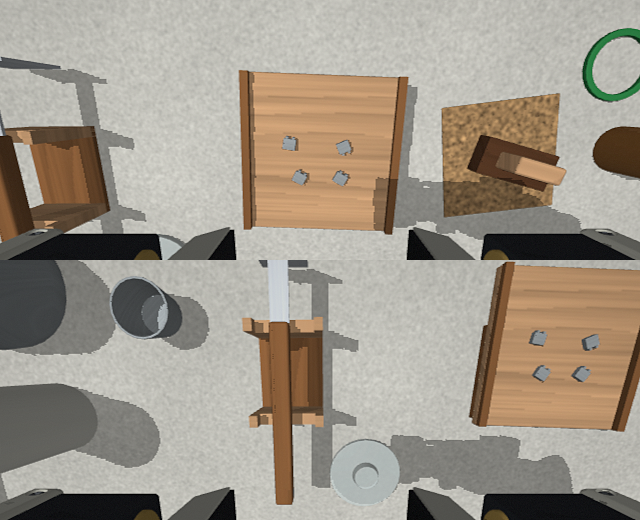

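```bash
cat >> h.py <<'E'
def go(x,y,z,yaw):
    "long move through a middle-elbow posture"
    az=-np.arctan2(y,x); q7=yaw+az
    q7=(q7+np.pi)%(2*np.pi)-np.pi
    manip.movej([az,.1,0,1.8,0,1.24,q7]); manip.move_pose([x,y,z],down(yaw))
def blobs(m,amin=30):
    n,l,s,c=cv2.connectedComponentsWithStats(m.astype(np.uint8)); return [(c[i],s[i],l==i) for i in range(1,n) if s[i,4]>amin]
def edge(c,im,p0,p1,z,half=8,ch='s',n=40):
    "strongest intensity step along normals of the segment p0-p1; robust line; returns world points of its ends"
    p0,p1=np.array(p0,float),np.array(p1,float); d=(p1-p0)/np.linalg.norm(p1-p0); nn=np.array([-d[1],d[0]])
    hsv=cv2.cvtColor(im,cv2.COLOR_BGR2HSV); g=(hsv[:,:,1] if ch=='s' else hsv[:,:,2]).astype(np.float32)
    g=cv2.GaussianBlur(g,(3,3),.7); t=np.arange(-half,half+.01,.25); P=[]
    for a in np.linspace(.05,.95,n):
        q=p0+a*(p1-p0)+t[:,None]*nn
        v=cv2.remap(g,q[:,0].astype(np.float32)[None],q[:,1].astype(np.float32)[None],cv2.INTER_LINEAR)[0]
        gr=np.abs(np.gradient(v)); k=np.argmax(gr); P.append(q[k])
    vx,vy,x0,y0=cv2.fitLine(np.array(P,np.float32),cv2.DIST_HUBER,0,.01,.01).ravel()
    u=np.array([vx,vy]);o=np.array([x0,y0]); P=np.array(P); res=np.abs((P-o)@[-vy,vx])
    e=np.array([o+((p-o)@u)*u for p in (p0,p1)])
    return cast(c,e,z),np.median(res),e
E
python3 - <<'E'
from h import *
go(.66,-.04,.30,-np.pi/2); manip.sleep(.3)
c4,a=shot('wrist','w4.png'); print(manip.current_clock(),manip.current_q().round(2))
c,im=load('w2.png')
def seg(n,p0,p1,z,**k):
    e,r,px=edge(c,im,p0,p1,z,**k); d=e[1]-e[0]; print(n,e[:,:2].round(4).tolist(),'ang',np.degrees(np.arctan2(d[1],d[0])).round(2),'res',r.round(2),px.round(1).tolist())
seg('board far',(254,73),(399,77),.046)
seg('board near',(253,228),(385,232),.046)
seg('rail +y inner',(253,80),(253,220),.056,ch='v',half=3)
seg('rail -y inner',(399,85),(386,225),.056,ch='v',half=3)
h=cv2.cvtColor(im,cv2.COLOR_BGR2HSV); m=(h[:,:,1]<60)&(h[:,:,2]<190); roi=np.zeros_like(m); roi[85:225,262:385]=1
for b in blobs(m&roi): print('piece',b[0].round(1),b[1][4],cast(c,b[0],.052)[0].round(4))
E
```

```text
11.8917 [ 0.03  0.43 -0.01  1.45  0.    1.26 -1.55]
board far [[0.6112, 0.0309], [0.6047, -0.1437]] ang -92.11 res 0.24 [[254.1, 71.5], [399.0, 76.9]]
board near [[0.4131, 0.0436], [0.4061, -0.1372]] ang -92.23 res 0.19 [[253.1, 226.0], [385.0, 230.7]]
rail +y inner [[0.6007, 0.0314], [0.4255, 0.0378]] ang 177.89 res 0.38 [[252.5, 80.0], [255.3, 220.0]]
rail -y inner [[0.5951, -0.1397], [0.4185, -0.1332]] ang 177.89 res 0.26 [[397.1, 84.8], [383.9, 224.8]]
piece [288.8 143.2] 163 [ 0.5261 -0.0091  0.052 ]
piece [343.4 147.1] 159 [ 0.5211 -0.0777  0.052 ]
piece [299.2 177.1] 149 [ 0.4827 -0.0213  0.052 ]
piece [340.  177.8] 157 [ 0.4817 -0.0739  0.052 ]
```

View pics/w4.png

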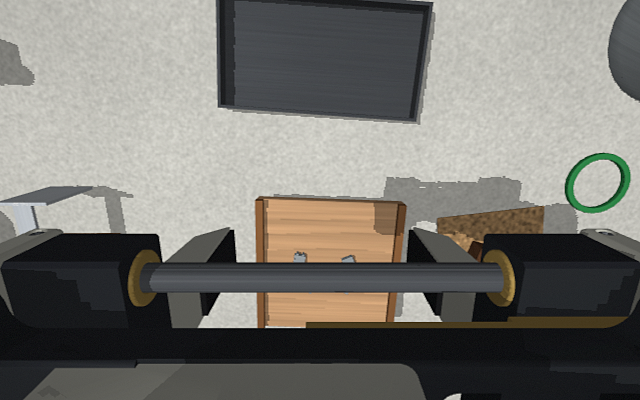

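The tray's near corners are at (218,107) and (417,122), and its near wall is tilted relative to the board edge. Next I'll measure the tray and the hook.

Run:
```python
from h import *
def seg(c,im,n,p0,p1,z,**k):
    e,r,px=edge(c,im,p0,p1,z,**k); d=e[1]-e[0]; print(n,e[:,:2].round(4).tolist(),'ang',np.degrees(np.arctan2(d[1],d[0])).round(2),'res',r.round(2),px.round(1).tolist()); return e
c,im=load('w4.png')
seg(c,im,'tray near out',(222,107),(412,122),.028,ch='v',half=6)
seg(c,im,'tray left out',(218,5),(218,100),.028,ch='v',half=6)
seg(c,im,'tray right out',(432,8),(418,115),.028,ch='v',half=6)
seg(c,im,'board far',(262,197),(400,203),.046)
seg(c,im,'rail L out',(256,198),(256,230),.056); seg(c,im,'rail R out',(405,205),(403,225),.056)
c,im=load('w3.png')
seg(c,im,'handle L',(270,70),(276,235),.109,half=5)
seg(c,im,'handle R',(289,70),(293,235),.109,half=5)
seg(c,im,'handle end',(278,243),(291,243),.109,half=5)
seg(c,im,'handle tip',(272,61),(287,61),.109,half=6)
seg(c,im,'strap L',(269,5),(271,55),.1,half=4,ch='v'); 
# crossbars
seg(c,im,'bar far R',(293,70),(322,70),.083,half=4); seg(c,im,'bar near R',(295,165),(322,165),.083,half=4)
```

```text
tray near out [[0.7257, 0.0891], [0.7088, -0.1591]] ang -93.9 res 0.23 [[221.8, 110.5], [411.9, 123.6]]
tray left out [[0.8478, 0.0863], [0.7388, 0.0941]] ang 175.89 res 0.2 [[215.6, 5.0], [217.0, 100.0]]
tray right out [[0.8437, -0.1776], [0.7192, -0.1696]] ang 176.34 res 0.52 [[435.6, 8.5], [420.6, 115.4]]
board far [[0.6155, 0.0391], [0.6086, -0.1457]] ang -92.15 res 0.17 [[262.0, 195.9], [400.1, 200.7]]
rail L out [[0.6154, 0.0472], [0.5708, 0.048]] ang 178.89 res 0.24 [[254.5, 198.1], [255.7, 230.0]]
rail R out [[0.6056, -0.1512], [0.5776, -0.1507]] ang 178.9 res 0.18 [[405.9, 205.1], [404.1, 225.1]]
handle L [[0.5301, 0.326], [0.3341, 0.3284]] ang 179.32 res 0.48 [[269.8, 70.0], [275.0, 235.0]]
handle R [[0.53, 0.3037], [0.3341, 0.306]] ang 179.34 res 0.37 [[290.0, 70.0], [292.7, 235.0]]
handle end [[0.3205, 0.3248], [0.3224, 0.3083]] ang -83.36 res 0.32 [[278.2, 244.9], [291.1, 243.5]]
handle tip [[0.5386, 0.3232], [0.539, 0.3067]] ang -88.74 res 0.15 [[272.0, 61.7], [287.0, 61.3]]
strap L [[0.5964, 0.3269], [0.5466, 0.3269]] ang 179.94 res 0.24 [[267.5, 5.1], [269.6, 55.1]]
bar far R [[0.5287, 0.3022], [0.5318, 0.2682]] ang -84.85 res 0.61 [[293.4, 73.5], [322.1, 70.7]]
bar near R [[0.4227, 0.3023], [0.417, 0.2689]] ang -99.66 res 0.56 [[295.4, 162.3], [321.7, 166.6]]
```

```bash
cat >> h.py <<'E'
HY=np.radians(-.67); RACK=np.array([.478,.3155])   # hook on rack
BY=np.radians(-2.1); BE=np.array([.610,-.0535])    # board edge
D=-np.pi/2
def F(): return np.round(manip.current_force(),1)
def line(x,y,z,yaw=None,v=.15): manip.servo_line([x,y,z],None if yaw is None else down(yaw),v)
E
python3 - <<'E'
from h import *
_,t=shot('top','top1.png'); t0=cv2.imread('pics/top0.png')
d=cv2.absdiff(t,t0).max(2)
for n,(a,b,e,f) in dict(hook=(150,180,245,305),tray=(275,100,375,165),scr=(380,190,450,260)).items(): print(n,(d[b:f,a:e]>40).sum())
go(*RACK,.20,D+HY)
line(*RACK,.0772,v=.1); print(F())
effector.close(f_grip=55); print(manip.current_finger_gap(),F())
line(*RACK,.22,v=.12); manip.sleep(.2); print(F(),manip.current_tool_pos(),manip.current_clock(),manip.current_q().round(2))
shot('wrist','w5.png')
E
```

```text
hook 0
tray 3294
scr 988
[-0.   0.7  0. ]
0.02196890100664624 [-0.4  1.2 -1. ]
[-0.1  0.3 -0.9] [0.47765565 0.31531469 0.21926573] 18.0167 [-0.62  0.34 -0.02  1.77  0.01  1.04 -2.22]
```

View pics/w5.png

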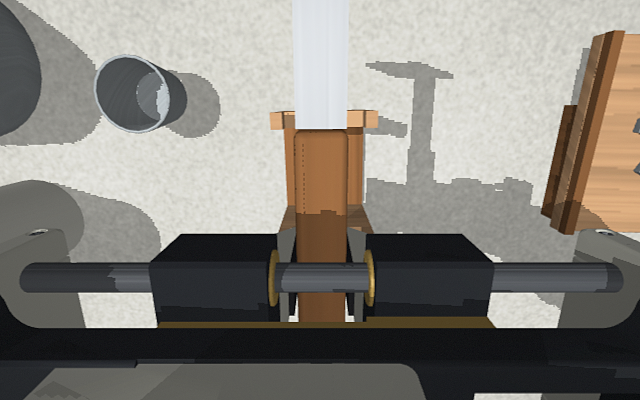

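The hook is held, gap 22 mm. The handle tip is at (322,129) with the strap straight ahead. I'll check the tip offset and then approach the tray.

Run:
```python
from h import *
c,im=load('w5.png')
e,r,px=edge(c,im,(300,129),(343,129),.2511,half=6); print('tip',e.mean(0)-manip.current_tool_pos(),r)
# square-on above, tray check from top
line(.47,.1,.24,D+HY,.25)
manip.sleep(.1)
c,im=shot('top','top2.png')
h=cv2.cvtColor(im,cv2.COLOR_BGR2HSV); m=(h[:,:,2]<60); roi=np.zeros_like(m); roi[95:175,260:395]=1
for b in blobs(m&roi,500):
    r=cv2.minAreaRect(np.argwhere(b[2])[:,::-1].astype(np.float32)); print(r, cast(c,cv2.boxPoints(r),.028)[:,:2].round(3).tolist())
print(manip.current_clock())
```

```text
tip [ 0.06256773 -0.00055793  0.03169937] 0.2148272552908076
((325.54150390625, 133.2523193359375), (83.98160552978516, 45.59635543823242), 3.1798300743103027) [[0.725, 0.09], [0.868, 0.082], [0.849, -0.175], [0.708, -0.164]]
19.2333
```

View pics/top2.png

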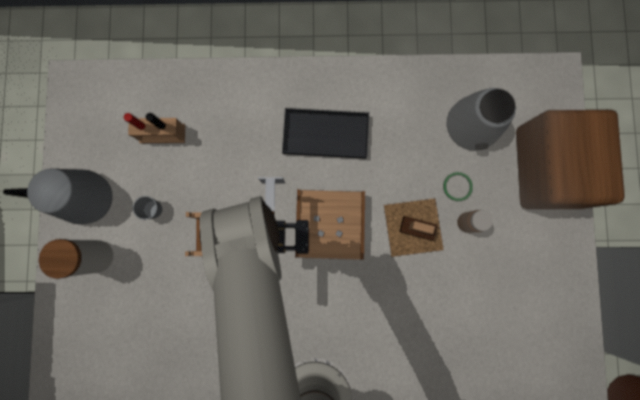

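Run:
```python
from h import *
ty=np.radians(-3.9); g=(.5913,-.0282)
line(g[0],g[1],.22,D+ty,.25)
line(*g,.11,None,.15); manip.sleep(.2); print(F(),manip.current_tool_pos(),manip.current_clock(),manip.current_q().round(2))
c,im=shot('wrist','w6.png')
```

```text
[ 0.3 -0.7 -2.3] [ 0.5921294  -0.0282108   0.11116779] 21.175 [-0.13  0.5   0.17  1.81 -0.11  0.83 -1.54]
```

View pics/w6.png

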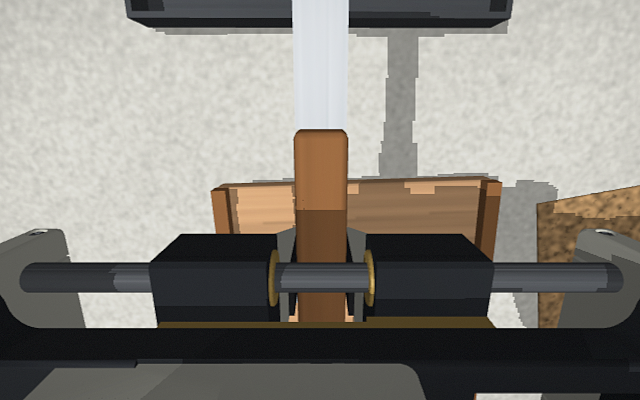

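The tray's near wall runs along rows 13–25, from (128,15) to (511,15), square to the hook. I'll cast it to check.

Run:
```python
from h import *
c,im=load('w6.png')
for p0,p1 in [((135,15),(285,15)),((355,15),(505,15))]:
    e,r,px=edge(c,im,p0,p1,.028,half=5,ch='v'); print(e[:,:2].round(4).tolist(),px.round(1).tolist())
print([int(v) for v in im[0:30,200].mean(1)],[int(v) for v in im[0:30,450].mean(1)])
print(cast(c,[(127,15),(512,15)],.028).round(4).tolist())
for p in ((235,185),(480,180)): print(cast(c,p,.046).round(4))
p=manip.current_tool_pos(); u=np.array([np.cos(np.radians(-3.9)),np.sin(np.radians(-3.9))]); print('lip face',p[:2]+.14*u)
e,r,px=edge(c,im,(235,185),(290,183),.046,half=5); print(e,r)
e,r,px=edge(c,im,(352,182),(475,177),.046,half=5); print(e,r)
```

```text
[[0.7294, 0.0887], [0.7224, -0.0124]] [[135.0, 17.3], [285.0, 17.4]]
[[0.7238, -0.0599], [0.7111, -0.1604]] [[355.3, 9.6], [504.7, 19.1]]
[81, 82, 80, 81, 79, 78, 79, 77, 82, 83, 82, 81, 80, 81, 83, 82, 85, 84, 21, 30, 31, 33, 32, 31, 30, 29, 28, 75, 151, 139] [71, 73, 73, 71, 71, 71, 72, 71, 72, 71, 72, 73, 73, 70, 72, 73, 74, 71, 35, 26, 30, 30, 29, 30, 28, 29, 26, 45, 122, 142]
[[0.7312, 0.0938, 0.028], [0.7132, -0.1651, 0.028]]
[[0.6132 0.0324 0.046 ]]
[[ 0.6048 -0.1418  0.046 ]]
lip face [ 0.73164495 -0.03773489]
[[ 0.61472297  0.0322064   0.046     ]
 [ 0.61329621 -0.00703354  0.046     ]] 0.22672823692158717
[[ 0.6115415  -0.05108772  0.046     ]
 [ 0.60814718 -0.1380993   0.046     ]] 0.24487950280606463
```

```bash
sed -i 's/BE=np.array(\[.610,-.0535\])/BE=np.array([.611,-.0535])/' h.py
cat >> h.py <<'E'
def lipgo(lx,ly,z,yaw,v=.06):
    "put the hook's lip face point over (lx,ly)"
    line(lx-.14*np.cos(yaw),ly-.14*np.sin(yaw),z,D+yaw,v)
E
python3 - <<'E'
from h import *
ty=np.radians(-3.9)
lipgo(.7355,-.0378,.111,ty); print(F(),manip.current_tcp_rot().round(3))
line(*manip.current_tool_pos()[:2],.0735,None,.06); manip.sleep(.1); print('down',F(),manip.current_tool_pos())
lipgo(.7255,-.0378,.0735,ty,.03); print(F())
a=np.array([.7255,-.0378]); b=BE+.006*np.array([np.cos(BY),np.sin(BY)])
for s in np.linspace(.2,1,5):
    p=a+s*(b-a); lipgo(*p,.0735,ty+min(1,s*1.5)*(BY-ty),.05); print(s,F(),manip.current_tool_pos().round(4))
print(manip.current_clock())
c,im=shot('wrist','w7.png'); shot('scene','s7.png'); shot('top','t7.png')
s=cv2.imread('pics/s7.png')[140:330,180:440]; cv2.imwrite('pics/v7.png',np.vstack([im[:280],cv2.resize(s,(640,300))[:, :]]))
E
```

```text
[-0.4 -0.1 -1. ] [-0.683  0.731 -0.     0.   ]
down [-0.1 -1.  -0.3] [ 0.59693508 -0.02831662  0.07394241]
[ 0.2  0.4 -0.8]
0.2 [ 0.2 -0.3 -1.8] [ 0.5633 -0.0329  0.0735]
0.4 [ 0.3 -1.  -1.8] [ 0.5415 -0.0374  0.0735]
0.6000000000000001 [-0.1  0.5 -1.6] [ 0.5197 -0.0419  0.0734]
0.8 [ 0.1 -0.9 -1.5] [ 0.4979 -0.0455  0.0734]
1.0 [-0.6 -0.6 -1.5] [ 0.4762 -0.0486  0.0734]
25.8167
```

View pics/v7.png

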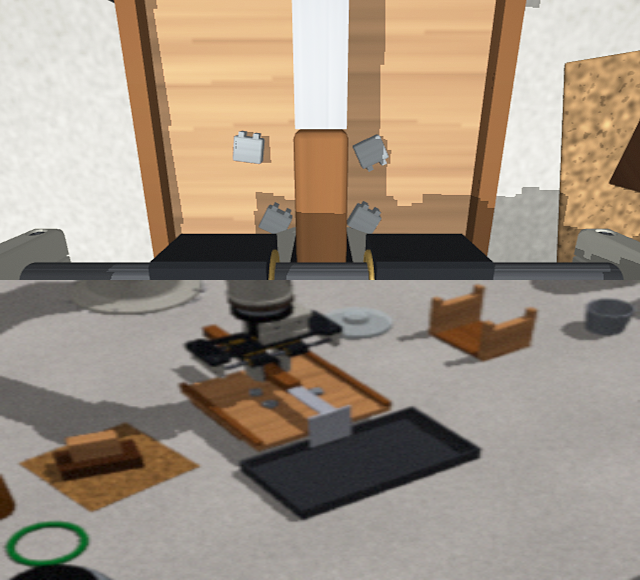

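The tray is dragged nearly to the board, with the lip inside the near wall. I'll check the gap and yaw from the top view before the last few mm.

Run:
```python
from h import *
c,im=load('t7.png')
h=cv2.cvtColor(im,cv2.COLOR_BGR2HSV); m=(h[:,:,2]<60); roi=np.zeros_like(m); roi[130:205,270:400]=1
b=max(blobs(m&roi,500),key=lambda b:b[1][4]); r=cv2.minAreaRect(np.argwhere(b[2])[:,::-1].astype(np.float32)); print(r, cast(c,cv2.boxPoints(r),.028)[:,:2].round(3).tolist())
x0,y0=250,120
cv2.imwrite('pics/v8.png',cv2.resize(im[120:220,250:410],(800,500),interpolation=cv2.INTER_CUBIC))
```

```text
((330.4331359863281, 167.8826446533203), (84.80026245117188, 45.25602722167969), 0.7848246097564697) [[0.614, 0.074], [0.753, 0.072], [0.746, -0.185], [0.608, -0.18]]
```

View pics/v8.png

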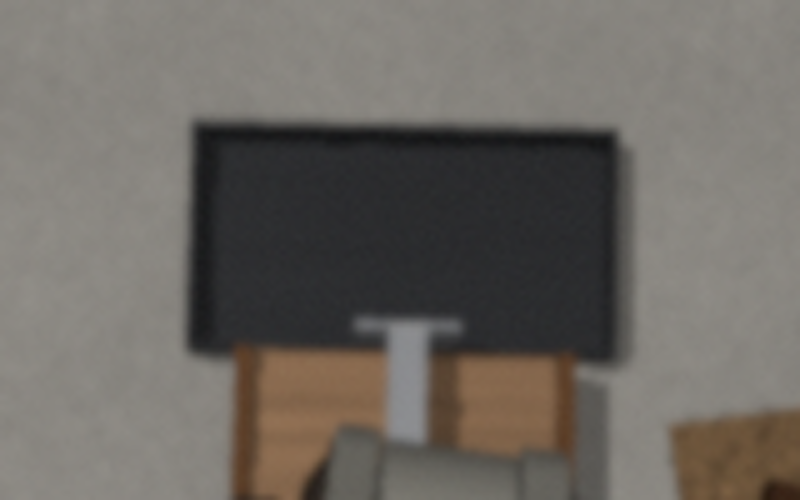

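Run:
```python
from h import *
n=np.array([np.cos(BY),np.sin(BY)])
def f():
    return np.mean([manip.current_force() for _ in range(1)] ,0)
def favg(k=8):
    s=[]
    for _ in range(k): manip.sleep(.03); s.append(manip.current_force())
    return np.mean(s,0).round(2)
print(favg(),manip.current_tool_pos())
for d in (.004,.003,.002,.001,.0,-.001,-.002,-.003,-.004,-.005):
    lipgo(*(BE+d*n),.0735,BY,.02); F_=favg(6); print(d,F_,manip.current_wrist_torque().round(2),manip.current_tool_pos().round(4))
    if abs(F_[0])>3.5: break
print(manip.current_clock())
c,im=shot('wrist','w8.png')
```

```text
[ 0.18 -0.03 -1.52] [ 0.47698675 -0.04859114  0.0733767 ]
0.004 [ 0.57  0.35 -1.4 ] [ 0.05 -0.16  0.02] [ 0.4752 -0.0485  0.0736]
0.003 [ 1.61 -0.23 -2.41] [ 0.01 -0.44  0.04] [ 0.4744 -0.0485  0.0736]
0.002 [ 1.88 -0.08 -1.84] [ 0.03 -0.37  0.03] [ 0.4731 -0.0484  0.0735]
0.001 [ 1.41  0.07 -1.54] [ 0.04 -0.42  0.  ] [ 0.472  -0.0484  0.0735]
0.0 [ 1.92 -0.17 -1.51] [ 0.04 -0.41 -0.01] [ 0.471  -0.0484  0.0735]
-0.001 [ 1.74 -0.18 -1.26] [-0.02 -0.44  0.01] [ 0.47   -0.0483  0.0735]
-0.002 [ 1.78 -0.04 -1.75] [ 0.07 -0.47  0.02] [ 0.4691 -0.0483  0.0735]
-0.003 [ 5.21  0.43 -3.8 ] [ 0.01 -1.04 -0.04] [ 0.4691 -0.0482  0.0737]
29.8333
```

Contact with the board edge came at a steady pull, so the tray rim is flush with the edge. I'll release and return the hook.

Run:
```python
from h import *
n=np.array([np.cos(BY),np.sin(BY)])
lipgo(*(BE+.012*n),.0735,BY,.04)
p=manip.current_tool_pos(); line(p[0],p[1],.22,None,.12)
line(.47,.1,.23,D+HY,.25); manip.sleep(.1); shot('top','t9.png')
line(*RACK,.22,D+HY,.2); manip.sleep(.2)
c,im=shot('wrist','w9.png'); t=manip.current_tool_pos()
e,r,px=edge(c,im,(300,129),(343,129),t[2]+.0318,half=6); print('tip',e.mean(0)-t,r,px.round(1))
for a in (((297,135),(297,205)),((347,135),(347,205))):
    e,r,px=edge(c,im,*a,t[2]+.0318,half=5); d=e[0]-e[1]; print('side',np.degrees(np.arctan2(d[1],d[0])).round(2),r, e[0]-t)
print(t,manip.current_clock())
c,im=load('t9.png'); cv2.imwrite('pics/v9.png',np.vstack([cv2.resize(im[130:270,160:460],(640,299)),cv2.imread('pics/w9.png')[:270]]))
```

```text
tip [ 0.06270214 -0.00090212  0.0318    ] 0.13944749185678712 [[300.  128.2]
 [343.  128.5]]
side -2.68 2.1761412870926926 [0.0603295  0.00862536 0.0318    ]
side 0.89 1.4204209728101425 [ 0.06005289 -0.01033854  0.0318    ]
[0.47831782 0.31461855 0.22021565] 34.1667
```

View pics/v9.png

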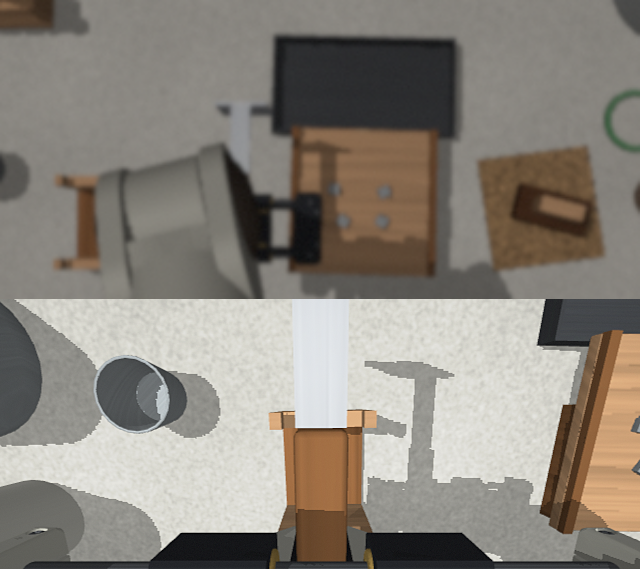

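The tray is square and flush at the board, and the hook hasn't shifted in the hand. I'll lay it down and then look at the scraper.

Run:
```python
from h import *
line(*RACK,.0785,None,.1); manip.sleep(.1); print(F())
effector.open_jaws(); manip.sleep(.2); line(*RACK,.20,None,.2)
go(.41,-.30,.26,D); manip.sleep(.3); c,im=shot('wrist','w10.png'); print(manip.current_clock(),manip.current_q().round(2))
```

```text
[ 0.1 -0.7 -1.2]
41.075 [ 0.6   0.18 -0.02  1.87  0.    1.08 -1.  ]
```

View pics/w10.png

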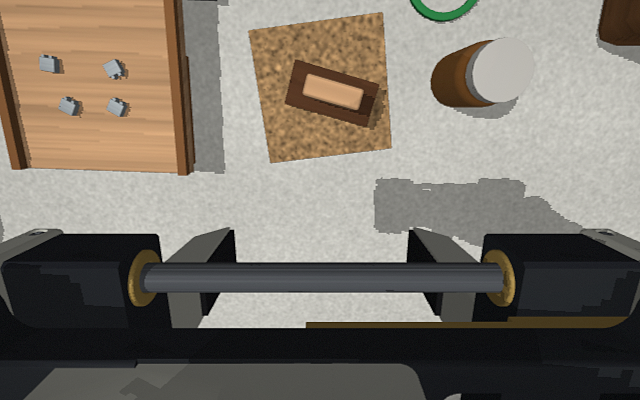

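Run:
```python
from h import *
c,im=load('w10.png')
h=cv2.cvtColor(im,cv2.COLOR_BGR2HSV); roi=np.zeros(im.shape[:2],bool); roi[62:125,288:378]=1
print(im[92,333],im[70,310],im[110,345],im[50,330])
m=roi&(im[:,:,2]>170)
m=cv2.morphologyEx(m.astype(np.uint8),cv2.MORPH_OPEN,np.ones((5,5)))
b=max(blobs(m,100),key=lambda b:b[1][4])
w=cast(c,np.argwhere(b[2])[:,::-1],.081)[:,:2]
r=cv2.minAreaRect((w*1000).astype(np.float32)); print('handle',r,b[0],cast(c,b[0],.081))
d=roi&(im[:,:,2]<110)|(m>0)
b=max(blobs(d,100),key=lambda b:b[1][4]); cnt=np.argwhere(b[2])[:,::-1]; r=cv2.minAreaRect((cast(c,cnt,.033)[:,:2]*1000).astype(np.float32)); print('block',r)
mt=cast(c,[(249,30),(382,12),(391,148),(271,162)],.003)[:,:2]; print('mat',mt.round(3).tolist(),mt.mean(0),[np.linalg.norm(mt[i]-mt[i-1]).round(3) for i in range(4)])
# pieces
roi[:]=0; roi[30:150,20:170]=1; m=(h[:,:,1]<60)&(h[:,:,2]<215)&roi
for b in blobs(m): print('piece',b[0].round(1),b[1][4],cast(c,b[0],.052)[0].round(4))
```

```text
[117 159 202] [35 56 85] [36 56 87] [ 88 127 162]
handle ((496.10516357421875, -312.4235534667969), (56.72459030151367, 19.489391326904297), 74.41068267822266) [332.13959614  90.97717296] [[ 0.49637092 -0.31205723  0.081     ]]
block ((495.0252380371094, -317.85406494140625), (109.62808227539062, 52.967838287353516), 74.9482650756836)
mat [[0.569, -0.216], [0.587, -0.372], [0.43, -0.391], [0.412, -0.235]] [ 0.49926565 -0.30377517] [np.float64(0.158), np.float64(0.157), np.float64(0.159), np.float64(0.157)]
piece [48.7 63.4] 318 [ 0.5262 -0.0108  0.052 ]
piece [113.5  68.7] 295 [ 0.5209 -0.0789  0.052 ]
piece [ 68.7 105.9] 282 [ 0.4826 -0.0229  0.052 ]
piece [116.4 106.9] 264 [ 0.4815 -0.0753  0.052 ]
```

```bash
cat >> h.py <<'E'
SC=np.array([.4962,-.3122]); SY=np.radians(-15.5); MAT=np.array([.499,-.305])
def bp(s,t): 
    "board frame (x off the edge, y along it) to world"
    return BE+s*np.array([np.cos(BY),np.sin(BY)])+t*np.array([-np.sin(BY),np.cos(BY)])
E
python3 - <<'E'
from h import *
for p in [(.5262,-.0108),(.5209,-.0789),(.4826,-.0229),(.4815,-.0753)]:
    d=np.array(p)-BE; print((d@[np.cos(BY),np.sin(BY)]).round(4),(d@[-np.sin(BY),np.cos(BY)]).round(4))
go(*SC,.16,SY); print(manip.current_q().round(2))
line(*SC,.0385,None,.12); manip.sleep(.1); print(F())
effector.close(f_grip=50); print(manip.current_finger_gap(),F(),manip.current_tool_pos())
line(*SC,.16,None,.15); manip.sleep(.2); print(F(),manip.current_clock())
shot('scene','s11.png')
line(*bp(-.176,.005),.16,BY,.2); line(*bp(-.176,.005),.090,None,.1); manip.sleep(.2)
print(F(),manip.current_tool_pos(),manip.current_clock()); _,im=shot('wrist','w11.png')
s=cv2.imread('pics/s11.png')[100:330,130:450]; cv2.imwrite('pics/v11.png',np.vstack([im[:270],cv2.resize(s,(450,323))]) if 0 else np.vstack([im[:280],cv2.copyMakeBorder(cv2.resize(s,(440,316)),0,0,0,200,0)]))
E
```

```text
-0.0863 0.0396
-0.0891 -0.0287
-0.1294 0.0259
-0.1286 -0.0265
[ 0.53  0.43 -0.02  1.79  0.01  0.93  0.24]
[-0.6 -0.4  0.6]
0.021746751676689234 [ 0.7 -0.5 -0.9] [ 0.49641997 -0.31220343  0.03848485]
[ 0.2  0.7 -3.1] 46.5667
[ 0.2 -0.5 -2.9] [ 0.43593926 -0.04213669  0.09064372] 49.2
```

View pics/v11.png

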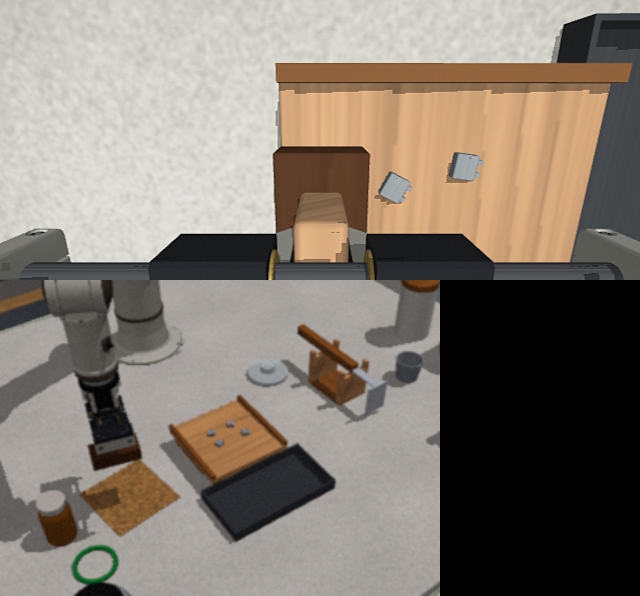

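The block is held and sits behind the pieces, the tray is in place, and the hook is on its rack. I'll lower to the board and sweep.

Run:
```python
from h import *
x,y=bp(-.176,.005)
for z in (.084,.083,.0825,.082,.0815,.081):
    line(x,y,z,BY,.02); manip.sleep(.1); f=F(); print(z,f,manip.current_tool_pos()[2].round(4))
    if f[2]>0: break
z+=.0008
line(x,y,z,BY,.02)
line(*bp(-.06,.005),z,BY,.07); print(F())
line(*bp(.0,.005),z,BY,.10); print(F()); manip.sleep(.2)
line(*bp(-.02,.005),z+.004,BY,.1)
p=bp(-.10,.005); line(p[0],p[1],.14,None,.2); manip.sleep(.2)
print(manip.current_clock()); _,a=shot('scene','s12.png'); _,b=shot('top','t12.png'); 
cv2.imwrite('pics/v12.png',np.vstack([cv2.resize(a[170:330,220:430],(640,488))]))
```

```text
0.084 [ 0.4 -0.7 -2. ] 0.084
0.083 [ 1.1  0.5 -2. ] 0.083
0.0825 [-0.9  0.3 -1.7] 0.0825
0.082 [ 0.8  0.1 -3.3] 0.082
0.0815 [ 0.1 -0.2 -1.2] 0.0815
0.081 [-2.1  0.4  5.1] 0.0814
[ 0.4 -0.  -3.7]
[-1.1  0.6 -2.6]
55.7417
```

View pics/v12.png

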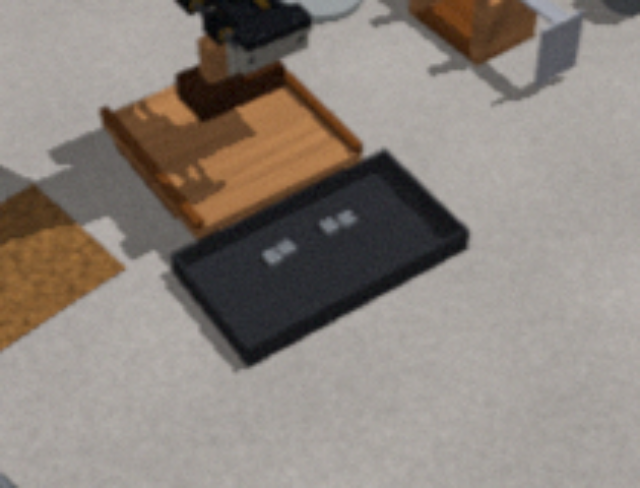

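All 4 pieces are in the tray and the board is clear. I'll return the block to the mat, then check the hook and tray.

Run:
```python
from h import *
my=np.radians(-6.7)
line(*MAT,.15,my,.2); line(*MAT,.045,None,.12); line(*MAT,.0385,None,.03); manip.sleep(.1); print(F(),manip.current_tool_pos())
effector.open_jaws(); manip.sleep(.2); line(*MAT,.16,None,.15)
go(.42,.27,.33,D); manip.sleep(.3); _,b=shot('wrist','w13.png'); print(manip.current_clock(),manip.current_q().round(2))
_,a=shot('scene','s13.png'); shot('top','t13.png')
cv2.imwrite('pics/v13.png',np.vstack([b[:250],cv2.resize(a[100:330,130:450],(640,460))[:350]]))
```

```text
[ 1.   0.2 -2.7] [ 0.49891915 -0.30495255  0.03852777]
63.8667 [-0.6   0.11 -0.02  1.8   0.    1.23 -2.2 ]
```

View pics/v13.png

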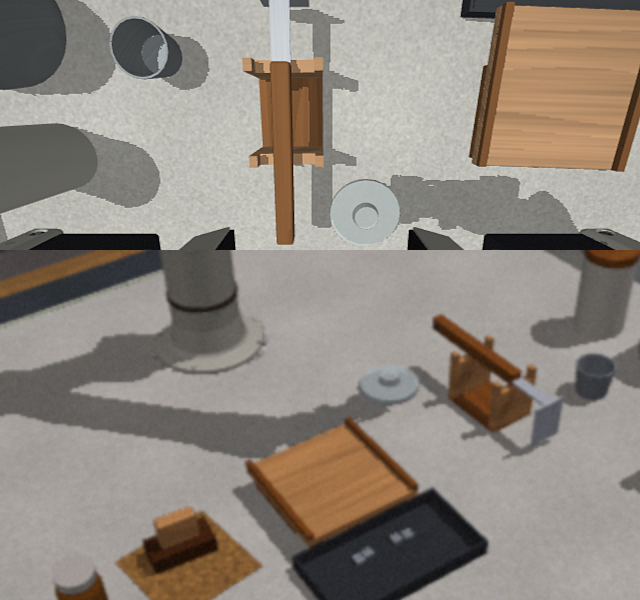

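The block is upright on the mat and the hook sits on its rack. I'll measure the hook pose and the tray again, since something may have been knocked.

Run:
```python
from h import *
c,im=load('w13.png')
def seg(n,p0,p1,z,**k):
    e,r,px=edge(c,im,p0,p1,z,**k); d=e[1]-e[0]; print(n,e[:,:2].round(4).tolist(),'ang',np.degrees(np.arctan2(d[1],d[0])).round(2),'res',r.round(2))
seg('L',(271,70),(276,235),.109,half=5); seg('R',(290,70),(293,235),.109,half=5); seg('end',(278,243),(291,243),.109,half=5); seg('tip',(273,61),(288,61),.109,half=6)
for f in ('t9.png','t12.png','t13.png'):
    c,im=load(f); h=cv2.cvtColor(im,cv2.COLOR_BGR2HSV); m=(h[:,:,2]<60); roi=np.zeros_like(m); roi[130:205,270:400]=1
    b=max(blobs(m&roi,500),key=lambda b:b[1][4]); r=cv2.minAreaRect(np.argwhere(b[2])[:,::-1].astype(np.float32)); print(f,np.round(r[0],1),np.round(r[1],1),round(r[2],2), cast(c,cv2.boxPoints(r),.028)[:,:2].round(3).tolist())
    roi[:]=0; roi[150:195,290:370]=1
    for b in blobs((h[:,:,2]>85)&(h[:,:,1]<60)&roi,6): print('  bright',b[0].round(1),b[1][4],cast(c,b[0],.008)[0,:2].round(3))
```

```text
L [[0.53, 0.3269], [0.3342, 0.3266]] ang -179.91 res 0.48
R [[0.5301, 0.3025], [0.3342, 0.3047]] ang 179.36 res 0.29
end [[0.3224, 0.325], [0.3229, 0.3084]] ang -88.51 res 0.09
tip [[0.5388, 0.3222], [0.539, 0.3057]] ang -89.52 res 0.12
t9.png [330.  170.2] [85.4 45.6] 1.53 [[0.608, 0.077], [0.748, 0.073], [0.738, -0.186], [0.599, -0.178]]
  bright [292.4 193.8] 9 [0.605 0.061]
t12.png [330.3 174.8] [84.8 55.4] 2.39 [[0.582, 0.077], [0.751, 0.069], [0.737, -0.187], [0.568, -0.176]]
  bright [314.3 177.7] 21 [ 0.654 -0.006]
  bright [320.  177.8] 13 [ 0.653 -0.024]
  bright [340.5 178.1] 28 [ 0.652 -0.086]
  bright [337.8 190.3] 422 [ 0.614 -0.077]
  bright [292.6 193.9] 8 [0.605 0.061]
t13.png [330.3 170.3] [84.5 45.4] 1.49 [[0.608, 0.075], [0.748, 0.071], [0.737, -0.185], [0.599, -0.178]]
  bright [314.1 177.7] 24 [ 0.654 -0.006]
  bright [320.  178.1] 20 [ 0.653 -0.024]
  bright [340.5 178.8] 42 [ 0.65  -0.086]
  bright [292.8 193.7] 10 [0.605 0.06 ]
```

Run:
```python
from h import *
G=RACK+[0,-.0008]
line(*G,.20,D+HY,.2); line(*G,.0772,None,.1); effector.close(f_grip=55); print(manip.current_finger_gap(),manip.current_tool_pos())
line(*G,.22,None,.12)
line(.50,.1,.23,D+BY,.25)
q=bp(.108,0); lipgo(*q,.22,BY,.25); manip.sleep(.1); print(F(),manip.current_q().round(2))
lipgo(*q,.11,BY,.15); lipgo(*q,.0735,BY,.06); manip.sleep(.1); print('down',F())
for s in (.120,.126,.14,.16,.18,.195,.2055):
    lipgo(*bp(s,0),.0735,BY,.05); print(s,F(),manip.current_tool_pos().round(4))
lipgo(*bp(.185,0),.0735,BY,.06); lipgo(*bp(.185,0),.22,BY,.15)
line(.50,.1,.23,D+HY,.25); manip.sleep(.1); print(manip.current_clock())
_,a=shot('top','t14.png'); cv2.imwrite('pics/v14.png',cv2.resize(a[90:270,160:460],(800,480)))
```

```text
0.021707951847318774 [0.47801046 0.31479237 0.07719245]
[-0.8  0.6 -1.6] [-0.1   0.35  0.18  1.75 -0.07  1.04 -1.5 ]
down [ 0.4 -0.6 -1.4]
0.12 [-0.2  0.2 -1.9] [ 0.5915 -0.0527  0.0736]
0.126 [-0.1 -0.3 -1.6] [ 0.5972 -0.053   0.0734]
0.14 [-1.3  0.5 -1.9] [ 0.611  -0.0535  0.0733]
0.16 [-0.6 -0.1 -2.2] [ 0.6315 -0.0542  0.0736]
0.18 [-0.6  1.  -1.3] [ 0.6515 -0.055   0.0735]
0.195 [ 0.2 -0.5 -2.4] [ 0.6664 -0.0555  0.0735]
0.2055 [-0.4  0.1 -2.4] [ 0.6767 -0.0559  0.0734]
78.125
```

View pics/v14.png

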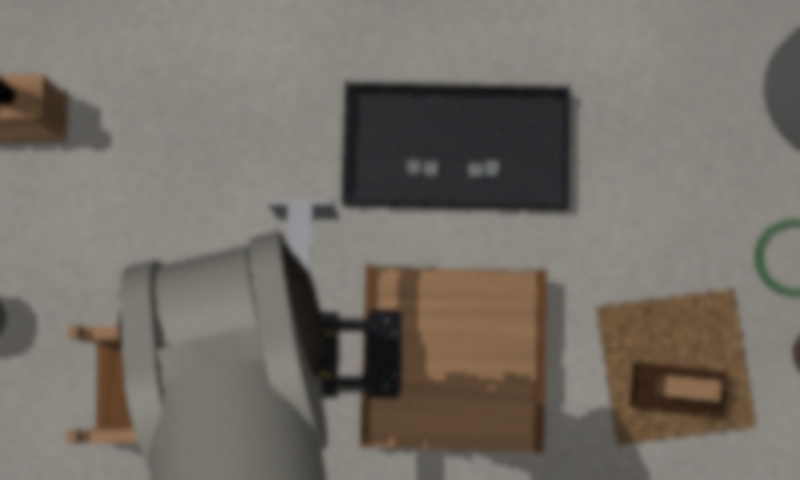

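The tray is clear of the board with all 4 pieces inside. The scraper looks shifted on its mat, so I'll compare before and after.

Run:
```python
from h import *
for f in ('t13.png','t14.png'):
    c,im=load(f); h=cv2.cvtColor(im,cv2.COLOR_BGR2HSV); m=(h[:,:,2]<60); roi=np.zeros_like(m); roi[110:205 if f=='t13.png' else 180,270:400]=1
    b=max(blobs(m&roi,500),key=lambda b:b[1][4]); r=cv2.minAreaRect(np.argwhere(b[2])[:,::-1].astype(np.float32)); P=cast(c,cv2.boxPoints(r),.028)[:,:2]; print(f,'tray',round(r[2],2),P.round(3).tolist(),P.mean(0))
    roi=np.zeros_like(m); roi[195:262,380:450]=1
    d=roi&(h[:,:,2]<75); b=max(blobs(d,20),key=lambda b:b[1][4])
    r=cv2.minAreaRect(np.argwhere(b[2])[:,::-1].astype(np.float32)); print('  block',r,cast(c,cv2.boxPoints(r),.033)[:,:2].round(3).tolist())
    mm=roi&(h[:,:,1]>70); b=max(blobs(mm,100),key=lambda b:b[1][4]); r=cv2.minAreaRect(np.argwhere(b[2])[:,::-1].astype(np.float32)); print('  mat',r)
a,b=cv2.imread('pics/t13.png'),cv2.imread('pics/t14.png')
cv2.imwrite('pics/v15.png',np.hstack([cv2.resize(x[190:265,375:455],(400,375)) for x in (a,b)]))
```

```text
t13.png tray 1.49 [[0.608, 0.075], [0.748, 0.071], [0.737, -0.185], [0.599, -0.178]] [ 0.67308114 -0.05443208]
  block ((414.76788330078125, 236.01168823242188), (37.367462158203125, 17.270034790039062), 6.581944465637207) [[0.454, -0.242], [0.504, -0.25], [0.491, -0.358], [0.441, -0.351]]
  mat ((413.1479187011719, 227.15284729003906), (52.56196975708008, 51.77082061767578), 81.46923065185547)
t14.png tray 1.1 [[0.685, 0.072], [0.827, 0.068], [0.818, -0.188], [0.677, -0.182]] [ 0.75182848 -0.05764203]
  block ((415.2196960449219, 235.92919921875), (38.246246337890625, 17.537490844726562), 6.581944942474365) [[0.454, -0.242], [0.505, -0.25], [0.491, -0.361], [0.44, -0.353]]
  mat ((413.22332763671875, 227.1078643798828), (52.16592025756836, 52.083377838134766), 82.09283447265625)
```

The tray slid 79 mm and stayed square. The block reads (0.473,-0.300), about 25 mm from where I put it. I'll lay the hook down first, then measure the block precisely from the wrist.

Run:
```python
from h import *
G=RACK+[0,-.0003]
line(*G,.22,D+HY,.2); manip.sleep(.2); c,im=shot('wrist','w15.png'); t=manip.current_tool_pos()
e,r,px=edge(c,im,(300,129),(343,129),t[2]+.0318,half=6); print('tip',e.mean(0)-t,r)
line(*G,.0785,None,.1); manip.sleep(.1); print(F())
effector.open_jaws(); manip.sleep(.2); line(*G,.20,None,.2)
go(.42,.27,.33,D); manip.sleep(.2); c,im=shot('wrist','w16.png')
def seg(n,p0,p1,z,**k):
    e,r,px=edge(c,im,p0,p1,z,**k); d=e[1]-e[0]; print(n,e[:,:2].round(4).tolist(),'ang',np.degrees(np.arctan2(d[1],d[0])).round(2),'res',r.round(2))
seg('L',(271,70),(276,235),.109,half=5); seg('R',(290,70),(293,235),.109,half=5); seg('end',(278,243),(291,243),.109,half=5); seg('tip',(273,61),(288,61),.109,half=6)
go(.41,-.30,.26,D); manip.sleep(.3); c,im=shot('wrist','w17.png'); print(manip.current_clock())
for f in ('w10.png','w17.png'):
    c,im=load(f)
    roi=np.zeros(im.shape[:2],bool); roi[20:165,255:388]=1
    d=roi&(im[:,:,2]<110); b=max(blobs(d,200),key=lambda b:b[1][4]); h=cv2.convexHull(np.argwhere(b[2])[:,::-1].astype(np.int32))
    hm=np.zeros(im.shape[:2],np.uint8); cv2.fillConvexPoly(hm,h,1); hm=cv2.erode(hm,np.ones((3,3)))
    m=cv2.morphologyEx(((hm>0)&(im[:,:,2]>160)).astype(np.uint8),cv2.MORPH_OPEN,np.ones((5,5)))
    r=cv2.minAreaRect((cast(c,h[:,0],.033)[:,:2]*1000).astype(np.float32)); print(f,'block',r)
    for b in blobs(m,100):
        w=cast(c,np.argwhere(b[2])[:,::-1],.081)[:,:2]; print('  handle?',b[0].round(1),b[1][4],cv2.minAreaRect((w*1000).astype(np.float32)))
```

```text
tip [ 0.06308333 -0.00092121  0.0318    ] 0.1736680682963476
[ 0.2 -0.6 -2.2]
L [[0.5291, 0.3263], [0.3339, 0.3265]] ang 179.96 res 0.38
R [[0.5291, 0.3027], [0.3339, 0.3043]] ang 179.53 res 0.5
end [[0.3223, 0.3247], [0.3222, 0.3081]] ang -90.37 res 0.23
tip [[0.5398, 0.3219], [0.5399, 0.3056]] ang -89.83 res 0.23
87.5167
w10.png block ((494.5511779785156, -319.3077392578125), (112.86927795410156, 53.137508392333984), 74.55326843261719)
  handle? [332.1  91.2] 1180 ((495.8264465332031, -312.369873046875), (57.25241470336914, 20.161563873291016), 74.41133880615234)
w17.png block ((473.1170349121094, -307.2244567871094), (112.33312225341797, 54.03073501586914), 83.33236694335938)
  handle? [320.4 114.5] 1118 ((473.1414794921875, -300.43316650390625), (57.19208908081055, 20.30209732055664), 83.43017578125)
```

The block was knocked about 25 mm, but it's upright with its whole base on the mat and roughly 29 mm to spare. Leaving it also keeps the order asked. One last check of the bystanders, then I'll hand in.

Run:
```python
from h import *
manip.movej([1.61,0.501,-0.427,1.55,0.221,1.138,-0.21]); manip.sleep(.3)
c,im=shot('top','t18.png'); d=cv2.absdiff(im,cv2.imread('pics/top0.png')).max(2)
for n,(x,y,r) in dict(cup=(148,208,18),lid=(247,286,22),seal=(458,186,18),jar=(477,223,20)).items(): print(n,(d[y-r:y+r,x-r:x+r]>35).sum())
h=cv2.cvtColor(im,cv2.COLOR_BGR2HSV); m=(h[:,:,2]<60); roi=np.zeros_like(m); roi[110:180,270:400]=1
b=max(blobs(m&roi,500),key=lambda b:b[1][4]); r=cv2.minAreaRect(np.argwhere(b[2])[:,::-1].astype(np.float32)); print('tray',cast(c,cv2.boxPoints(r),.028)[:,:2].round(3).tolist())
roi[:]=0; roi[120:170,295:362]=1
for b in blobs((h[:,:,2]>80)&roi,6): print(' bright in tray',b[0].round(1),b[1][4])
print(manip.current_clock()); manip.hand_in()
```

```text
cup 0
lid 0
seal 0
jar 0
tray [[0.824, 0.07], [0.82, -0.187], [0.678, -0.183], [0.681, 0.07]]
 bright in tray [332.4 120.4] 112
 bright in tray [314.7 152.1] 18
 bright in tray [321.1 152.6] 19
 bright in tray [341.  152.9] 43
 bright in tray [322.3 168.7] 94
89.4417
the job is handed in; nothing more can be done
```

I finished the whole job in the order asked and handed it in at about 89 s of the 210 s allowed. The one thing out of place is the scraper block, which sits about 25 mm from where I set it down.

- **Tray pulled in:** I hooked the tray and dragged it square to the board until the lip touched the board's edge, so its near wall sat just under that edge. The hook then went back on its rack.
- **Sweep:** There were 4 pieces, and one pass swept all of them into the tray. The board was clear afterwards.
- **Tray pushed back:** With the hook I slid the loaded tray about 79 mm back, clear of the board and about 1° off square by the last rough top-view reading. All 4 pieces still show in it in the last top image.
- **Hook:** It lies across the rack within about 1–2 mm of where it started.
- **Other things:** The cup, lid, seal and jar show no change from the first top image.
- **Scraper block:** It was probably knocked after I stood it on the mat. It's still upright with its whole base on the mat and about 29 mm to spare. I left it there, because moving it after the hook work would have broken the order asked.

The board-edge estimates differed by up to 4 mm between views, so I used the lip's contact with the edge to settle the tray's position. I used all 16 picture views, so the final checks were numbers from images I didn't look at.

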